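Check the press gap with the GO gauge

TASK

Check the gap of the card press: slide its shutter fully open, take the green-gripped GO gauge from the tray and slide its blade straight into the gap under the press bar until the bar's front edge lies over the orange band (never past the band), and keep it there for two seconds. Then draw it out, lay it flat in its empty tray bay and let go, and last slide the shutter fully shut. Leave the red NO-GO gauge and everything else where they are.

Things in the scene. Friction and masses are not known exactly. Their poses are not given: they have to be found in the camera images.
- fixture: Grey card-press fixture, fixed. Base 180 x 215 x 30 mm (x -90..90, y -82..132) with a steel platen strip on its top. An aluminium press bar (x 0..75, y -65..65, top at z 85 mm) bridges the platen, leaving a gap under it 10 mm high, 70 wide, 75 long, open front and back. Origin: underside of the base, below the middle of the bar's front edge; x points into the gap, away from the robot; z up.
- gap_mouth (a point): The mouth of the gap: on the platen's surface (bottom of the gap), below the middle of the press bar's front edge. Axes as the fixture's: x into the gap, y along the bar, z up.
- shutter (a joint): Sliding black shutter in front of the gap (plate 76 mm wide, 30 mm high, 6 mm thick, its front 12 mm before the bar): 0 = shut (centred on the gap), 0.08 m = fully open, slid along the fixture's +y. Light friction; it stays where it is left.
- shutter_tab (a point): Top centre of the shutter's yellow tab, an upright block 28 (x) x 24 (y) mm whose top is 55 mm above the platen; it can be pinched across y or pushed. It stands 36 mm in front of the press bar's face and moves with the shutter.
- tray: Grey gauge tray, fixed, 160 (x) x 200 (y) x 20 mm high, walls and floor 5 mm, a divider along x down the middle makes two bays, each 150 x 92 mm, centred at y = +49 and -49 mm. Origin: centre of its underside. Each bay holds one gauge, lying flat along x.
- go_gauge: GO gauge, green grip, 120 g: flat steel blade 120 (x) x 30 (y) x 6 mm with an upright grip 36 (x) x 16 (y) mm on it, centred at x = -25 mm, top 50 mm above the blade's underside. Origin: centre of the blade's underside; x points to the tip (x = +60 mm), z up. An orange band runs round the blade 25 to 40 mm behind the tip. Starts in either bay of the tray.
- go_gauge_tip (a point): Middle of the underside of the GO gauge's blade tip edge.
- go_gauge_grip (a point): Top centre of the GO gauge's green grip.
- nogo_gauge: NO-GO gauge with the red grip, same shape as the GO gauge but its blade is 12 mm thick and has no band; lies in the other bay. Leave it alone.
- cleaner: Bystander: white bottle with red cap, 56 mm across, 130 mm tall. Origin: centre of its foot.
- screwdriver: Bystander: screwdriver, 170 mm long, lying on the mat behind the tray. Origin: under its middle.
- brush: Bystander: brush, lying in the mat's pocket strip on the left.
- spool: Bystander: orange spool, 64 mm across, 40 mm high. Origin: centre of its underside.
- card: Bystander: green circuit card with black chips, 80 x 22 x 5 mm, lying flat on the mat near the robot. Origin: centre of its underside.
- mouse: Bystander: black computer mouse, 105 x 60 x 33 mm, off the mat on the right.

How it is judged:
On the way, in this order (a step that is already met when the one before it is completed fails the run):
1. the shutter is slid fully open (at least 72 of its 80 mm) (value of joint shutter above 0.072 m), for 0.2 s.
2. the GO gauge's blade is straight in the gap with the bar's front edge over the orange band (tip 25 to 40 mm inside, within 20 mm of the gap's middle and 0.2 rad of its direction) for 1.5 s (x of go_gauge_tip in the frame of gap_mouth between 0.025 and 0.04 m and y of go_gauge_tip in the frame of gap_mouth between -0.02 and 0.02 m and z of go_gauge_tip in the frame of gap_mouth between -0.003 and 0.009 m and angle between the x axis of go_gauge and the x axis of gap_mouth, either way round below 0.2 rad), for 1.5 s.
3. the GO gauge lies flat in the tray, released, while the shutter is still open (x of go_gauge in the frame of tray between -0.022 and 0.022 m and y of go_gauge in the frame of tray between -0.085 and 0.085 m and z of go_gauge in the frame of tray between 0 and 0.011 m and angle between go_gauge's own z axis and vertical below 0.08 rad and angle between the x axis of go_gauge and the x axis of tray, either way round below 0.35 rad and linear speed of go_gauge below 0.02 m/s and contact force between the fingers and go_gauge below 0.1 N and value of joint shutter above 0.06 m), for 0.2 s.
At the end, for the whole second after the job is handed in: The shutter is shut (within 6 mm) and the GO gauge lies flat, released and at rest in its tray bay (on the tray's floor, within 22 mm lengthwise of the bay's middle and 0.35 rad of its direction); the NO-GO gauge still lies in its own bay (value of joint shutter below 0.006 m and x of go_gauge in the frame of tray between -0.022 and 0.022 m and y of go_gauge in the frame of tray between -0.085 and 0.085 m and z of go_gauge in the frame of tray between 0 and 0.011 m and angle between go_gauge's own z axis and vertical below 0.08 rad and angle between the x axis of go_gauge and the x axis of tray, either way round below 0.35 rad and linear speed of go_gauge below 0.02 m/s and contact force between the fingers and go_gauge below 0.1 N and z of nogo_gauge in the frame of tray between 0 and 0.011 m); the robot touches nothing.
It fails at once if the GO gauge is pushed into the gap past its orange band (tip more than 43 mm inside) (x of go_gauge_tip in the frame of gap_mouth between 0.043 and 0.12 m and y of go_gauge_tip in the frame of gap_mouth between -0.035 and 0.035 m and z of go_gauge_tip in the frame of gap_mouth between -0.01 and 0.012 m).
It fails at once if the NO-GO gauge is moved by more than 20 mm (distance of nogo_gauge from where it was at the start of the episode above 0.02 m).
It fails at once if a bystander is moved by more than 30 mm (distance of any of cleaner, screwdriver, brush, spool, card, mouse from where it was at the start of the episode above 0.03 m).
It also fails if it takes over 69 s, if anything falls off the work surface, if the arm or the gripper's body presses on something with over 40 N, if the wrist force passes 120 N, or if a joint passes its speed limit or range.

ROBOT

A 7-joint arm with a two-finger parallel gripper is mounted at the origin on the work surface. World frame = base frame: x ahead of the robot, y to its left, z up, the work surface at z = 0. Lengths are in m, angles in rad, forces in N, time in s.
With the tool pointing down it reaches from about 0.425 to 0.925 m from the base axis. Payload 6.8 kg.
Tool frame: the origin (TCP) lies between the finger pads; the fingertips stand 17 mm ahead of it and the grasp point (between the pads) lies 2 mm behind it; z points along the fingers, y is the direction in which the jaws open and shut (so a half turn about z gives the same grasp; the last joint's range is limited). The gripper opens to 85 mm and grips with 20 to 120 N. Pads are 22 mm wide; open, the fingers measure 114 mm over their backs; the gripper's body (76 mm by 85 mm) begins 54 mm behind the grasp point. The pads swing forward as they close: fully open they stand 13 mm farther back than shut.
Start: joints at [-1.257, 0.477, 0.022, 1.555, -0.011, 1.109, -0.083], TCP at [0.276, 0.616, 0.248] pointing down, gripper open.
Joint ranges: [-2.96, 2.96], [-0.34, 2.1], [-1.41, 1.46], [0.24, 2.44], [-1.37, 4.51], [0.17, 1.92], [-2.96, 2.96]. Speed limits (rad/s): [2.39, 2.39, 3.14, 3.14, 3.14, 3.14, 3.14].

INTERFACE

Orientations are given as a unit quaternion [x, y, z, w].
In Python, from cell import bot gives the robot as it stands.
- The arm moves only by the tool send_rows, never from a script. Its argument "series" is a list of rows, each a list of 3 entries, a list of its own where there are three numbers: the shift along the tool's x, y, z in m, then the turn, a rotation vector about the tool's x, y, z in degrees, then the opening, from 0 (shut) to 1 (fully open). In form: [[[tx, ty, tz], [rx, ry, rz], claw], ...]. A call has 1 to 12 rows; each row is the pose to reach, as a shift and turn from the pose commanded when the call began, along the tool's axes at that moment; what a row does not reach only later rows make up. A row lasts 1/12 s, in which the tool goes at most 41.7 mm and 7.16 degrees, less where a joint would pass 70% of its speed; a pose out of reach is approached as far as the arm can. A call with a gripper value outside its range is refused whole. The fingers move at their own pace and stop on an object; "force" is the grip in N (left out, the last holds). Time passes only in rows, so rows that repeat a pose let the fingers close. It gives the time, the measured TCP pose, the force and the opening at its end, in the units of the state.
- bot.observe(): the state, without advancing time (a new reading comes with each control period).
- bot.grab_frame(name): name is "side" or "top"; returns (picture, depth): 384x512x3 uint8, red, green, blue; 384x512 float32, m along the optical axis (not along the pixel's ray), 0 where there is no reading.
- bot.camera_info(name): a dict with "fovy" (degrees; the focal length in pixels is half the picture's height over the tangent of half this angle, whatever the lens; pixels are square), "cx", "cy" (the principal point, pixels), "rvec" (rotation vector, rad) and "tvec" (3), from world to camera coordinates, as OpenCV has them. Camera axes: x right, y down, z forward; pixel columns grow to the right and rows downward; lengths in m; the calibration is good to about 2 mm. A picture is of the moment at which its call begins. camera_info takes no time and is no camera call.
- bot.hand_in(): hands the job in, once; it reports no verdict.
The state is a dict: "t": time; "joint_positions": joint angles; "joint_velocities": joint speeds; "tau": joint torques, N m; "ee_pos": TCP position; "tcp_rot": TCP orientation; "wrist_force": force on the tool from outside, world axes, zero at the start; "moment": the same for the moment, N m; "opening": finger opening in m.
Only numpy, scipy, OpenCV 4.12 (cv2) and the standard library are available. Lean on these libraries where they do the work, as an engineer would, in place of code of your own. Each camera call takes 0.05 s, during which the arm holds its last target.

## Working session

There is one attempt and no reset: what is moved stays moved. The work goes in short steps, Python scripts to look and compute and a tool call to move; the robot and the scene stay as the last step left them, time stands still between calls to the robot, and variables do not carry over. Pictures are saved under pics/ and viewed, and the job is handed in when it is done.

Besides the shell and the picture viewer there is one more tool, called after ">>>" as a command line: name --argument value ..., lists and objects as JSON in quotes. send_rows: Moves the arm, as the interface text tells. Its arguments: {"type":"object","properties":{"series":{"type":"array"},"force":{"type":"number"}},"required":["series"]}

```bash
mkdir -p pics; cat > h.py <<'E'
import numpy as np,cv2
from cell import bot
def grab(name,fn):
    p,d=bot.grab_frame(name); cv2.imwrite(f'pics/{fn}.png',p[:,:,::-1]); np.save(f'pics/{fn}.npy',d); return p,d
def cam(name):
    c=bot.camera_info(name); f=192/np.tan(np.radians(c['fovy'])/2)
    R,_=cv2.Rodrigues(np.array(c['rvec'],float)); return c,f,R,np.array(c['tvec'],float).ravel()
def pix2w(name,u,v,depth=None,z=None):
    c,f,R,t=cam(name); r=np.array([(u-c['cx'])/f,(v-c['cy'])/f,1.])
    o=-R.T@t; w=R.T@r
    s=depth if depth is not None else (z-o[2])/w[2]
    return o+s*w
def w2pix(name,P):
    c,f,R,t=cam(name); q=R@np.array(P)+t; return np.array([f*q[0]/q[2]+c['cx'],f*q[1]/q[2]+c['cy']])
def cloud(name,d):
    c,f,R,t=cam(name); v,u=np.mgrid[:384,:512]
    q=np.stack([(u-c['cx'])/f*d,(v-c['cy'])/f*d,d],-1)
    return (q-t)@R
def crop(fn,out,u0,v0,u1,v1,s):
    i=cv2.imread(f'pics/{fn}.png')[v0:v1,u0:u1]; cv2.imwrite(f'pics/{out}.png',cv2.resize(i,None,fx=s,fy=s,interpolation=cv2.INTER_CUBIC))
E
python3 - <<'E'
from h import *
grab('top','t0');grab('side','s0')
print(bot.camera_info('top'),bot.camera_info('side'));s=bot.observe();print(s)
E
```

```text
{'fovy': 45.03540590078682, 'cx': 254.89098082110155, 'cy': 186.22098956520765, 'rvec': array([ 2.14801065, -2.1405263 ,  0.18224786]), 'tvec': array([-0.03065789,  0.57886468,  1.37086587])} {'fovy': 44.2756206433531, 'cx': 258.18665486667106, 'cy': 187.6206886086184, 'rvec': array([ 2.37086361, -0.16537761,  0.08597858]), 'tvec': array([-0.57568054,  0.11296733,  1.56392537])}
{'t': 0.1, 'joint_positions': array([-1.25710428,  0.47774324,  0.02234645,  1.55635436, -0.01151812,
        1.10929768, -0.0830936 ]), 'joint_velocities': array([ 3.55178335e-04, -1.66292856e-03,  5.11837246e-05, -3.29906132e-03,
        2.04333753e-04, -4.88788120e-05, -1.45369103e-03]), 'tau': array([ 5.84346300e-03, -5.97763002e+01,  1.61450800e+00, -2.81957245e+01,
        1.28842590e-02,  4.98247478e-03, -1.40730981e-05]), 'ee_pos': array([0.27614011, 0.61537388, 0.24740493]), 'tcp_rot': array([ 2.09328766e-01,  9.77844960e-01, -8.28370567e-04, -1.21981476e-04]), 'wrist_force': array([ 0.09986921,  0.91593845, -0.36142525]), 'moment': array([-0.00855265, -0.05298026, -0.05719539]), 'opening': 0.08535070140302847}
```

View pics/t0.png

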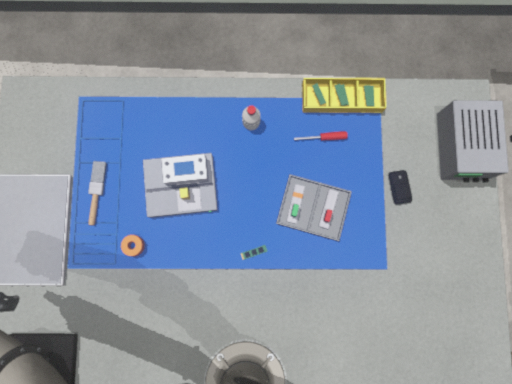

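View pics/s0.png

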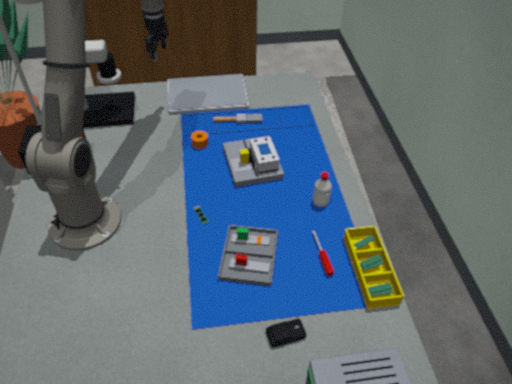

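The top view shows the fixture at about (180,185) with its yellow tab at (184,193). The tray is at (313,208), with the GO gauge in the left bay (296,205) and the NO-GO on the right (328,210). Next I'll measure in enlarged crops.

```bash
python3 - <<'E'
from h import *
crop('t0','t0a',135,140,235,225,8);crop('t0','t0b',270,165,360,250,8);crop('s0','s0a',215,120,295,200,7)
d=np.load('pics/t0.npy')
P=cloud('top',d)
for u,v in [(184,193),(295,211),(328,216),(185,170),(160,200),(190,203),(50,110)]: print(u,v,P[v,u].round(4))
E
```

```text
184 193 [0.5512 0.1815 0.0867]
295 211 [ 0.502  -0.1494  0.0588]
328 216 [ 0.4873 -0.2486  0.0582]
185 170 [0.6201 0.1801 0.0889]
160 200 [0.5372 0.2624 0.0311]
190 203 [0.5282 0.1701 0.0323]
50 110 [0.8316 0.6316 0.0029]
```

View pics/t0a.png

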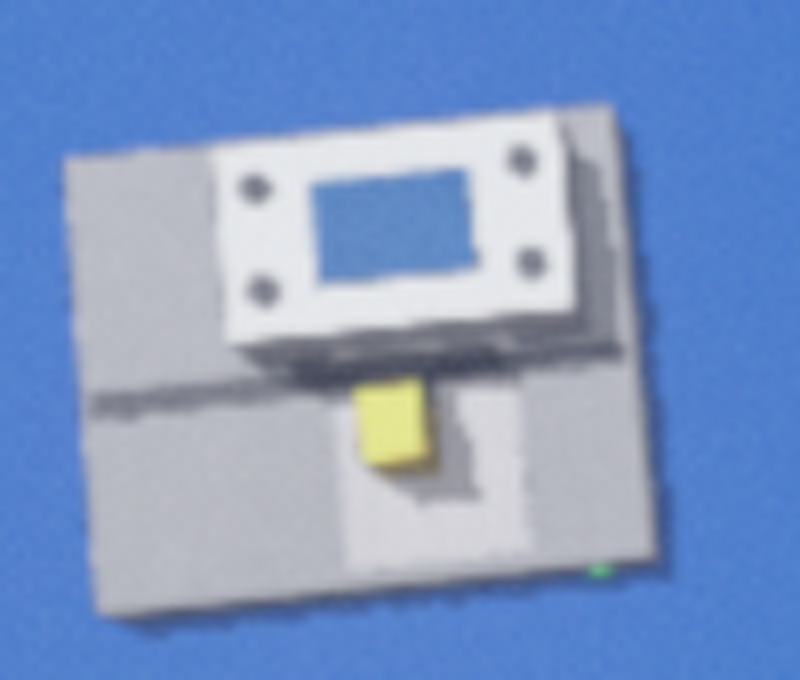

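View pics/t0b.png

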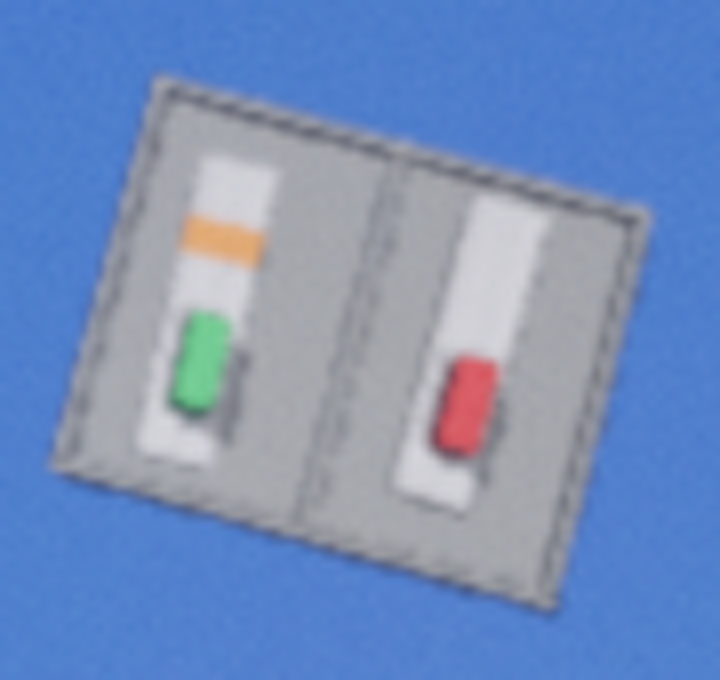

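View pics/s0a.png

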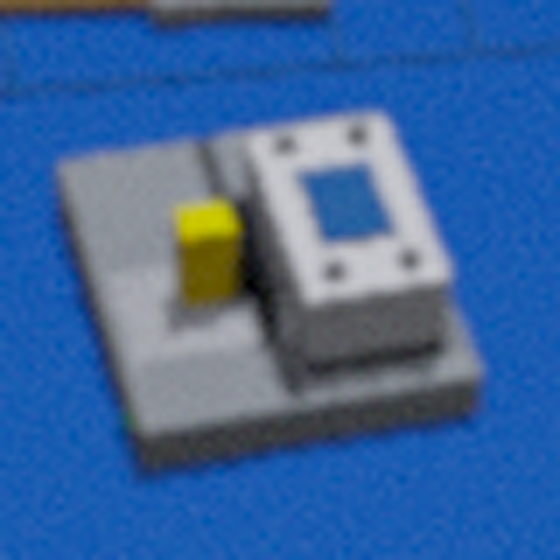

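```bash
cat > fit.py <<'E'
from h import *
from scipy.optimize import least_squares
def fit(obs,x0,fz=None):
    # obs: (cam,(u,v) full px,(x,y,z) local)
    def tr(p,l):
        c,s=np.cos(p[2]),np.sin(p[2]); return [p[0]+c*l[0]-s*l[1],p[1]+s*l[0]+c*l[1],l[2]+p[3]]
    def res(p):
        return np.concatenate([w2pix(n,tr(p,l))-uv for n,uv,l in obs]+[[(p[3]-0.001)*1000]])
    r=least_squares(res,x0,loss='soft_l1'); return r.x,r.fun[:-1].reshape(-1,2)
def cp(off,s,u,v): return ((u+.5)/s-.5+off[0],(v+.5)/s-.5+off[1])
E
python3 - <<'E'
from fit import *
A=lambda u,v:cp((135,140),8,u,v); S=lambda u,v:cp((215,120),7,u,v); B=lambda u,v:cp((270,165),8,u,v)
top=[(A(65,158),(.09,.132,.03)),(A(612,104),(.09,-.082,.03)),(A(657,557),(-.09,-.082,.03)),(A(98,612),(-.09,.132,.03)),
(A(212,150),(.075,.065,.085)),(A(556,112),(.075,-.065,.085)),(A(576,308),(0,-.065,.085)),(A(230,345),(0,.065,.085))]
side=[(S(60,162),(-.09,.132,.03)),(S(130,435),(-.09,-.082,.03)),(S(480,380),(.09,-.082,.03)),(S(245,140),(0,.065,.085)),(S(385,112),(.075,.065,.085)),(S(452,275),(.075,-.065,.085)),(S(300,302),(0,-.065,.085))]
np.set_printoptions(precision=4,suppress=True)
t=[('top',)+o for o in top];s=[('side',)+o for o in side]
for o in (t,s,t+s):
    x,r=fit(o,[.58,.18,.1,0]);print('fix',x,'deg',np.degrees(x[2]));print(r.round(1).tolist())
tr=[('top',B(160,78),(.08,.1,.02)),('top',B(650,213),(.08,-.1,.02)),('top',B(555,608),(-.08,-.1,.02)),('top',B(52,465),(-.08,.1,.02))]
x,r=fit(tr,[.5,-.2,-.2,0]);print('tray',x,np.degrees(x[2]),r.round(1).tolist())
g=[('top',B(205,155),(.06,.015,.011)),('top',B(278,172),(.06,-.015,.011)),('top',B(210,467),(-.06,-.015,.011)),('top',B(138,450),(-.06,.015,.011)),('top',B(202,360),(-.025,0,.055))]
x,r=fit(g,[.5,-.15,-.2,0]);print('go',x,np.degrees(x[2]),r.round(1).tolist())
c,s_=np.cos(x[2]),np.sin(x[2]);print('grip',x[0]-.025*c,x[1]-.025*s_)
# tab top center
print('tab',pix2w('top',*A(391,420),z=.086), pix2w('side',*S(207,220),z=.086))
# depth plane checks
for n in('top','side'):
    P=cloud(n,np.load(f"pics/{n[0]}0.npy")); 
    c=bot.camera_info(n)
P=cloud('top',np.load('pics/t0.npy'))
h=lambda u0,u1,v0,v1:np.median(P[v0:v1,u0:u1,2])
print('platen',h(182,190,201,208),'base',h(150,170,200,210),'bar',h(165,172,165,178),'tabtop',h(182,186,191,196),'mat',h(230,260,200,230))
E
```

```text
fix [0.5896 0.1799 0.1104 0.001 ] deg 6.323195042824896
[[-0.1, 0.0], [0.0, -0.2], [-0.1, 0.1], [-0.1, 0.7], [0.1, -0.3], [0.4, -0.0], [0.2, -0.1], [-0.3, -0.1]]
fix [0.5906 0.1817 0.0872 0.001 ] deg 4.998234336458525
[[-0.3, -0.3], [0.6, -0.5], [-0.0, -0.3], [0.1, -0.4], [-0.1, 0.8], [-0.6, 0.8], [0.3, 0.1]]
fix [0.5898 0.1803 0.1043 0.0012] deg 5.975627087098114
[[-0.1, -0.3], [0.1, -0.2], [-0.4, 0.2], [-0.5, 0.4], [0.1, -0.6], [0.4, -0.0], [0.0, -0.0], [-0.4, -0.4], [-1.0, 0.3], [0.9, 0.1], [0.1, -0.4], [-0.4, -0.1], [-0.7, 0.9], [-0.6, 0.8], [0.5, 0.3]]
tray [ 0.5188 -0.2117 -0.2708  0.001 ] -15.514655437143627 [[-0.2, -0.4], [0.5, -0.2], [-0.1, 0.2], [-0.1, 0.4]]
go [ 0.531  -0.1558 -0.2354  0.001 ] -13.4877721837401 [[-0.1, -0.2], [0.1, -0.1], [0.1, 0.2], [-0.3, 0.0], [0.3, -0.0]]
grip 0.5066534915974634 -0.14994763907236933
tab [0.5541 0.1833 0.086 ] [0.5567 0.1847 0.086 ]
platen 0.03368454331235781 base 0.0329059278361762 bar 0.0889860395790511 tabtop 0.08985886968277122 mat 0.003255217694242341
```

```bash
cat > go.py <<'E'
from h import *
from scipy.spatial.transform import Rotation as Ro
import sys
def go(x,y,z,yaw):  # yaw = deg of tool y axis in world, tool down
    s=bot.observe(); R=Ro.from_quat(s['tcp_rot']); p=s['ee_pos']
    a=np.radians(yaw); yv=np.array([np.cos(a),np.sin(a),0]); zv=np.array([0,0,-1.]); xv=np.cross(yv,zv)
    T=Ro.from_matrix(np.stack([xv,yv,zv],1))
    print('shift',R.inv().apply(np.array([x,y,z])-p).round(4),'turn',np.degrees((R.inv()*T).as_rotvec()).round(2))
def st():
    s=bot.observe();R=Ro.from_quat(s['tcp_rot']).as_matrix();print('t',s['t'],'p',s['ee_pos'].round(4),'yaw',np.degrees(np.arctan2(R[1,1],R[0,1])).round(2),'tilt z',R[:,2].round(3),'f',s['wrist_force'].round(1),'open',round(s['opening'],4))
E
python3 -c "
from go import *
st();go(.554,.182,.16,96.1)"
```

```text
t 0.1 p [0.2761 0.6154 0.2474] yaw 65.83 tilt z [-0.001 -0.002 -1.   ] f [ 0.1  0.9 -0.4] open 0.0854
shift [-0.4309 -0.2815  0.0879] turn [-1.000e-01 -2.000e-02 -3.027e+01]
```

>>> send_rows --series '[[[-0.036, -0.023, 0.004], [0, 0, -3], 1], [[-0.072, -0.047, 0.01], [0, 0, -6], 1], [[-0.108, -0.07, 0.015], [0, 0, -9], 1], [[-0.144, -0.094, 0.02], [0, 0, -12], 1], [[-0.18, -0.117, 0.025], [0, 0, -15], 1], [[-0.216, -0.14, 0.03], [0, 0, -18], 1], [[-0.252, -0.164, 0.04], [0, 0, -21], 1], [[-0.288, -0.188, 0.05], [0, 0, -24], 1], [[-0.324, -0.211, 0.06], [0, 0, -27], 1], [[-0.36, -0.235, 0.07], [0, 0, -30], 1], [[-0.396, -0.258, 0.08], [0, 0, -30.3], 1], [[-0.431, -0.2815, 0.088], [0, 0, -30.3], 1]]' --force 25

```text
t: 1.1
ee_pos: [0.5427, 0.1997, 0.1641]
tcp_rot: [-0.054, 0.999, -0.0, -0.0]
wrist_force: [1.1, 0.9, 0.5]
opening: 0.0852
```

```bash
python3 -c "
from go import *
st();go(.554,.182,.070,96.1)"
```

```text
t 1.1 p [0.5427 0.1997 0.1641] yaw 96.17 tilt z [-0.001 -0.    -1.   ] f [1.1 0.9 0.5] open 0.0852
shift [-0.0094 -0.0188  0.0941] turn [-0.01 -0.04  0.07]
```

>>> send_rows --series '[[[0, 0, 0], [0, 0, 0], 1], [[0, 0, 0], [0, 0, 0], 1], [[0, 0, 0], [0, 0, 0], 1]]'

```text
t: 1.35
ee_pos: [0.5419, 0.2018, 0.1646]
tcp_rot: [-0.053, 0.999, 0.0, -0.0]
wrist_force: [-0.4, 0.5, 0.7]
opening: 0.0859
```

```bash
python3 -c "
from go import *
st();go(.554,.182,.070,96.1)"
```

```text
t 1.35 p [0.5419 0.2018 0.1646] yaw 96.1 tilt z [-0.001  0.    -1.   ] f [-0.4  0.5  0.7] open 0.0859
shift [-0.01   -0.021   0.0945] turn [ 0.01 -0.05  0.  ]
```

>>> send_rows --series '[[[-0.01, -0.021, 0.02], [0, 0, 0], 1], [[-0.01, -0.021, 0.045], [0, 0, 0], 1], [[-0.01, -0.021, 0.07], [0, 0, 0], 1], [[-0.01, -0.021, 0.0945], [0, 0, 0], 1], [[-0.01, -0.021, 0.0945], [0, 0, 0], 1], [[-0.01, -0.021, 0.0945], [0, 0, 0], 0.1], [[-0.01, -0.021, 0.0945], [0, 0, 0], 0.1], [[-0.01, -0.021, 0.0945], [0, 0, 0], 0.1], [[-0.01, -0.021, 0.0945], [0, 0, 0], 0.1], [[-0.01, -0.021, 0.0945], [0, 0, 0], 0.1], [[-0.01, -0.021, 0.0945], [0, 0, 0], 0.1], [[-0.01, -0.021, 0.0945], [0, 0, 0], 0.1]]' --force 25

```text
t: 2.35
ee_pos: [0.5552, 0.1824, 0.0717]
tcp_rot: [-0.054, 0.999, 0.001, 0.001]
wrist_force: [-1.0, 0.9, 6.9]
opening: 0.0233
```

```bash
python3 - <<'E'
from go import *
st()
grab('top','t1');crop('t1','t1a',135,140,235,225,7)
a=np.radians(6.1)
go(.554-.078*np.sin(a),.176+.078*np.cos(a),.070,96.1)
E
```

```text
t 2.35 p [0.5552 0.1824 0.0717] yaw 96.15 tilt z [ 0.002  0.001 -1.   ] f [-1.   0.9  6.9] open 0.0233
shift [0.0018 0.0718 0.0018] turn [0.05 0.11 0.05]
```

View pics/t1a.png

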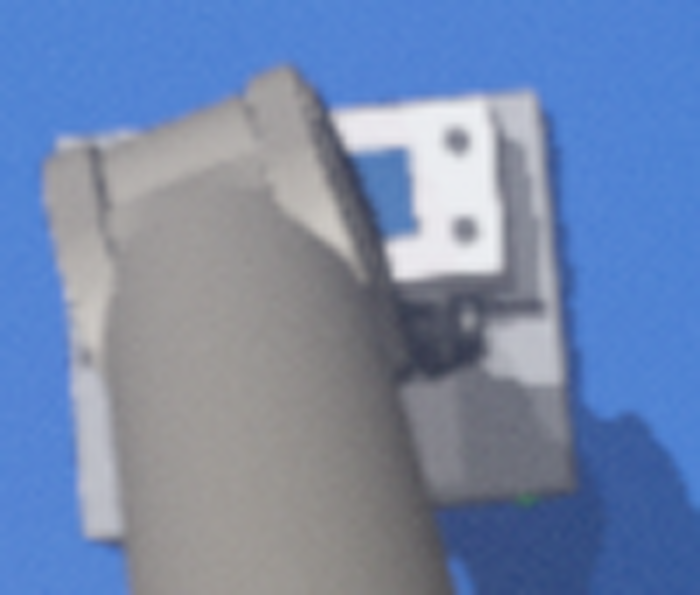

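The jaws hold the tab (opening 23 mm), so I'll slide it open.

>>> send_rows --series '[[[0, 0.008, 0], [0, 0, 0], 0.1], [[0, 0.016, 0], [0, 0, 0], 0.1], [[0, 0.024, 0], [0, 0, 0], 0.1], [[0, 0.032, 0], [0, 0, 0], 0.1], [[0, 0.04, 0], [0, 0, 0], 0.1], [[0, 0.048, 0], [0, 0, 0], 0.1], [[0, 0.056, 0], [0, 0, 0], 0.1], [[0, 0.063, 0], [0, 0, 0], 0.1], [[0, 0.068, 0], [0, 0, 0], 0.1], [[0, 0.072, 0], [0, 0, 0], 0.1], [[0, 0.075, 0], [0, 0, 0], 0.1], [[0, 0.075, 0], [0, 0, 0], 0.1]]'

```text
t: 3.4
ee_pos: [0.547, 0.2569, 0.0717]
tcp_rot: [-0.054, 0.999, 0.0, 0.001]
wrist_force: [-1.2, -0.4, 7.0]
opening: 0.0239
```

```bash
python3 - <<'E'
from go import *
st()
E
```

```text
t 3.4 p [0.547  0.2569 0.0717] yaw 96.15 tilt z [ 0.001  0.001 -1.   ] f [-1.2 -0.4  7. ] open 0.0239
```

>>> send_rows --series '[[[0, 0.002, 0], [0, 0, 0], 0.1], [[0, 0.004, 0], [0, 0, 0], 0.1], [[0, 0.004, 0], [0, 0, 0], 0.1]]'

```text
t: 3.65
ee_pos: [0.5469, 0.2571, 0.0717]
tcp_rot: [-0.052, 0.999, -0.002, 0.0]
wrist_force: [-2.3, -7.8, 12.8]
opening: 0.0238
```

It's at the stop (force rises, position holds). Now I release and rise.

>>> send_rows --series '[[[0, -0.004, 0], [0, 0, 0], 0.1], [[0, -0.004, 0], [0, 0, 0], 0.6], [[0, -0.004, 0], [0, 0, 0], 0.6], [[0, -0.004, 0], [0, 0, 0], 0.6], [[0, -0.004, 0], [0, 0, 0], 0.6], [[0, -0.004, -0.02], [0, 0, 0], 0.6], [[0, -0.004, -0.05], [0, 0, 0], 0.6], [[0, -0.004, -0.09], [0, 0, 0], 0.6], [[0, -0.004, -0.09], [0, 0, 0], 0.6]]'

```text
t: 4.4
ee_pos: [0.5502, 0.2585, 0.1674]
tcp_rot: [-0.053, 0.999, 0.003, 0.005]
wrist_force: [1.2, 0.6, 0.3]
opening: 0.0513
```

```bash
python3 - <<'E'
from go import *
st();go(.5067,-.150,.12,76.5)
E
```

```text
t 4.4 p [0.5502 0.2585 0.1674] yaw 96.12 tilt z [ 0.01   0.006 -1.   ] f [1.2 0.6 0.3] open 0.0513
shift [ 0.0873 -0.4017  0.0447] turn [ 0.36  0.53 19.62]
```

>>> send_rows --series '[[[0.007, -0.033, 0], [0, 0, 2], 0.6], [[0.014, -0.067, 0], [0, 0, 4], 0.6], [[0.022, -0.1, 0], [0, 0, 6], 0.6], [[0.029, -0.134, 0.005], [0, 0, 8], 0.6], [[0.036, -0.167, 0.01], [0, 0, 10], 0.6], [[0.044, -0.2, 0.015], [0, 0, 12], 0.6], [[0.051, -0.234, 0.02], [0, 0, 14], 0.6], [[0.058, -0.267, 0.025], [0, 0, 16], 0.6], [[0.065, -0.3, 0.03], [0, 0, 18], 0.6], [[0.073, -0.334, 0.035], [0, 0, 19.6], 0.6], [[0.08, -0.368, 0.04], [0, 0, 19.6], 0.6], [[0.0873, -0.4017, 0.0447], [0, 0, 19.6], 0.6]]'

```text
t: 5.4
ee_pos: [0.5024, -0.1538, 0.1154]
tcp_rot: [0.117, 0.993, -0.0, 0.0]
wrist_force: [0.9, 0.1, 0.3]
opening: 0.0518
```

>>> send_rows --series '[[[0, 0, 0], [0, 0, 0], 0.6], [[0, 0, 0], [0, 0, 0], 0.6]]'

```text
t: 5.57
ee_pos: [0.5019, -0.1547, 0.1154]
tcp_rot: [0.12, 0.993, -0.0, -0.0]
wrist_force: [0.5, 0.8, -0.2]
opening: 0.0512
```

```bash
python3 - <<'E'
from go import *
st();go(.5067,-.150,.04,76.5)
grab('top','t2');crop('t2','t2a',135,140,235,225,5);grab('side','s2');crop('s2','s2a',200,170,300,300,5)
E
```

```text
t 5.5667 p [ 0.5019 -0.1547  0.1154] yaw 76.26 tilt z [-0.    -0.001 -1.   ] f [ 0.5  0.8 -0.2] open 0.0512
shift [-0.0035  0.0057  0.0754] turn [-0.05 -0.02 -0.24]
```

View pics/t2.png

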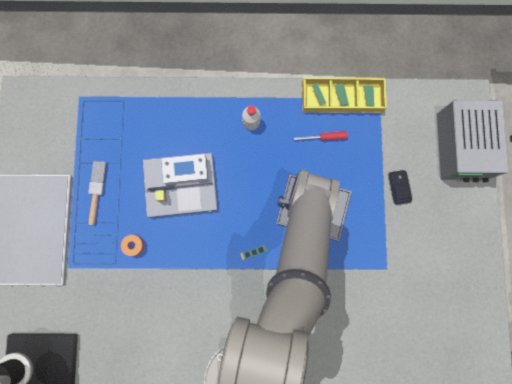

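View pics/s2a.png

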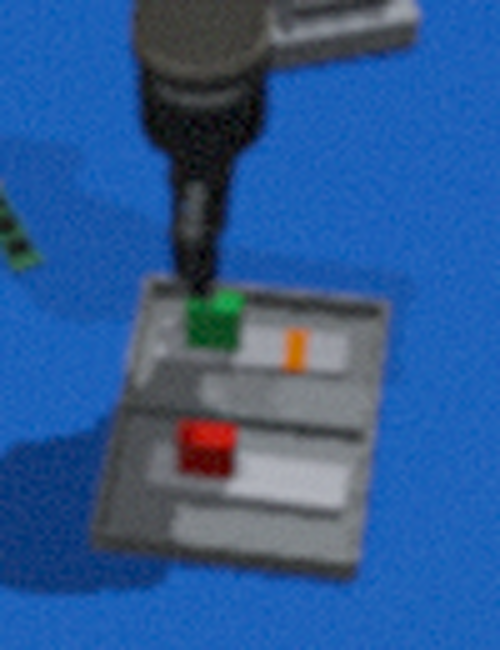

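The shutter is open (tab now at (160,195)) and the jaws are over the green grip. I'll go down and grip.

>>> send_rows --series '[[[-0.0035, 0.0057, 0.02], [0, 0, -0.2], 0.6], [[-0.0035, 0.0057, 0.045], [0, 0, -0.2], 0.6], [[-0.0035, 0.0057, 0.065], [0, 0, -0.2], 0.6], [[-0.0035, 0.0057, 0.0754], [0, 0, -0.2], 0.6], [[-0.0035, 0.0057, 0.0754], [0, 0, -0.2], 0.6], [[-0.0035, 0.0057, 0.0754], [0, 0, -0.2], 0], [[-0.0035, 0.0057, 0.0754], [0, 0, -0.2], 0], [[-0.0035, 0.0057, 0.0754], [0, 0, -0.2], 0], [[-0.0035, 0.0057, 0.0754], [0, 0, -0.2], 0], [[-0.0035, 0.0057, 0.0754], [0, 0, -0.2], 0], [[-0.0035, 0.0057, 0.0754], [0, 0, -0.2], 0], [[-0.0035, 0.0057, 0.0754], [0, 0, -0.2], 0]]' --force 60

```text
t: 6.67
ee_pos: [0.5084, -0.1478, 0.0416]
tcp_rot: [0.116, 0.993, 0.0, 0.001]
wrist_force: [-0.4, 0.6, 7.4]
opening: 0.0151
```

```bash
python3 - <<'E'
from go import *
st()
grab('side','s3');crop('s3','s3a',200,170,300,300,5)
E
```

```text
t 6.6667 p [ 0.5084 -0.1478  0.0416] yaw 76.72 tilt z [ 0.003 -0.    -1.   ] f [-0.4  0.6  7.4] open 0.0151
```

View pics/s3a.png

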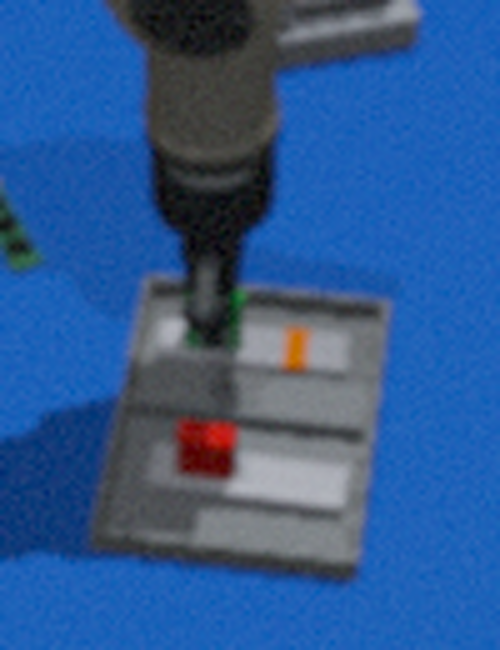

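>>> send_rows --series '[[[0, 0, -0.004], [0, 0, 0], 0], [[0, 0, -0.015], [0, 0, 0], 0], [[0, 0, -0.04], [0, 0, 0], 0], [[0, 0, -0.07], [0, 0, 0], 0], [[0, 0, -0.09], [0, 0, 0], 0], [[0, 0, -0.09], [0, 0, 0], 0]]'

```text
t: 7.22
ee_pos: [0.5099, -0.1484, 0.1351]
tcp_rot: [0.116, 0.993, -0.0, 0.004]
wrist_force: [0.8, 0.5, -0.3]
opening: 0.0153
```

```bash
python3 - <<'E'
from go import *
st();go(.4667,.1676,.12,96.2)
grab('side','s4');crop('s4','s4a',190,150,300,300,5)
E
```

```text
t 7.2167 p [ 0.5099 -0.1484  0.1351] yaw 76.7 tilt z [ 0.008 -0.001 -1.   ] f [ 0.8  0.5 -0.3] open 0.0153
shift [0.1148 0.2976 0.0145] turn [ -0.03   0.44 -19.5 ]
```

View pics/s4a.png

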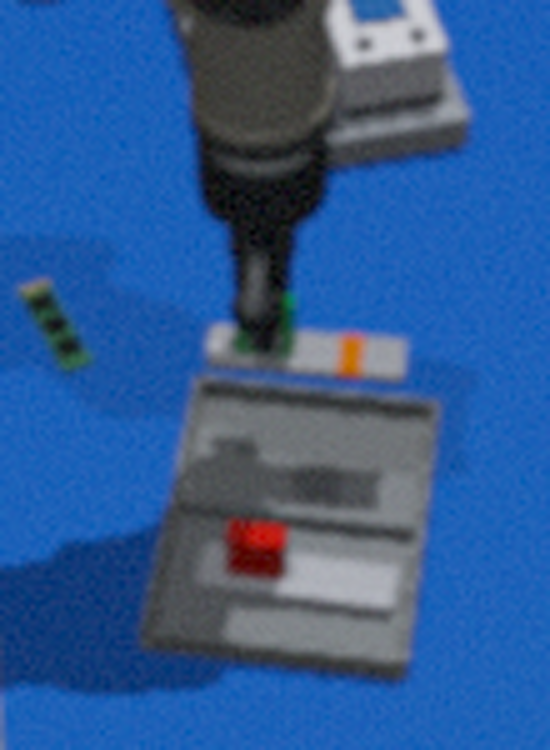

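The gauge has lifted and is held. I'll carry it to a standoff in front of the gap.

>>> send_rows --series '[[[0.0096, 0.025, 0], [0, 0, -1.6], 0], [[0.019, 0.05, 0], [0, 0, -3.2], 0], [[0.029, 0.075, 0], [0, 0, -4.9], 0], [[0.038, 0.1, 0], [0, 0, -6.5], 0], [[0.048, 0.124, 0], [0, 0, -8.1], 0], [[0.057, 0.149, 0], [0, 0, -9.7], 0], [[0.067, 0.174, 0], [0, 0, -11.4], 0], [[0.077, 0.199, 0], [0, 0, -13], 0], [[0.086, 0.223, 0], [0, 0, -14.6], 0], [[0.096, 0.248, 0], [0, 0, -16.2], 0], [[0.105, 0.273, 0], [0, 0, -18], 0], [[0.1148, 0.2976, 0], [0, 0.2, -19.5], 0]]'

```text
t: 8.27
ee_pos: [0.4627, 0.1693, 0.1295]
tcp_rot: [-0.055, 0.998, -0.0, -0.003]
wrist_force: [0.6, 0.5, -1.4]
opening: 0.0152
```

>>> send_rows --series '[[[0, 0, 0], [0, 0, 0], 0], [[0, 0, 0], [0, 0, 0], 0]]'

```text
t: 8.43
ee_pos: [0.4628, 0.1696, 0.1295]
tcp_rot: [-0.056, 0.998, 0.0, -0.003]
wrist_force: [0.4, -0.2, -0.8]
opening: 0.0153
```

```bash
python3 - <<'E'
from go import *
st();go(.4667,.1676,.070,96.2)
grab('side','s5');crop('s5','s5a',190,110,300,210,7)
grab('top','t5');crop('t5','t5a',135,140,235,240,7)
E
```

```text
t 8.4333 p [0.4628 0.1696 0.1295] yaw 96.42 tilt z [-0.005 -0.    -1.   ] f [ 0.4 -0.2 -0.8] open 0.0153
shift [-0.004  -0.0025  0.0595] turn [ 0.03 -0.29  0.22]
```

View pics/s5a.png

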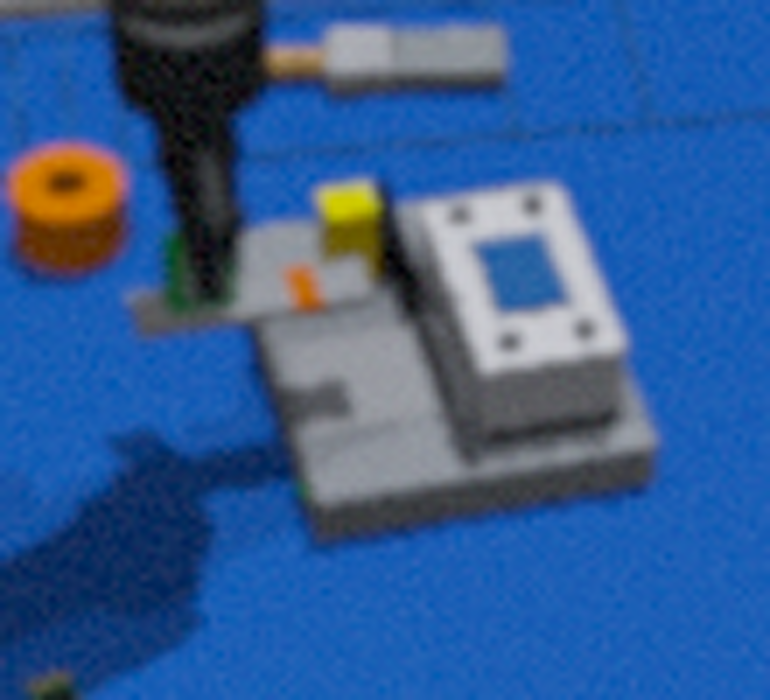

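View pics/t5a.png

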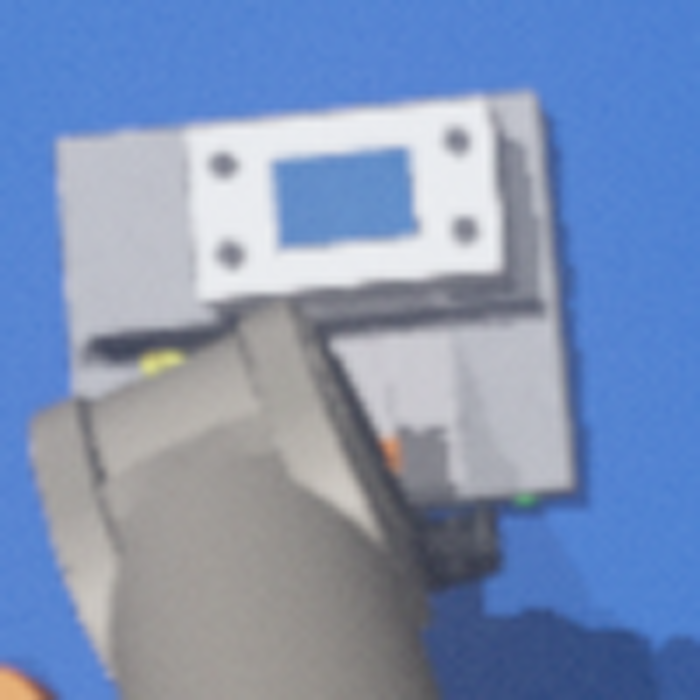

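>>> send_rows --series '[[[-0.002, -0.0015, 0.015], [0, -0.2, 0.1], 0], [[-0.004, -0.0025, 0.03], [0, -0.4, 0.2], 0], [[-0.004, -0.0025, 0.045], [0, -0.4, 0.2], 0], [[-0.004, -0.0025, 0.055], [0, -0.4, 0.2], 0], [[-0.004, -0.0025, 0.0595], [0, -0.4, 0.2], 0], [[-0.004, -0.0025, 0.0595], [0, -0.4, 0.2], 0], [[-0.004, -0.0025, 0.0595], [0, -0.4, 0.2], 0]]'

```text
t: 9.12
ee_pos: [0.4681, 0.1659, 0.0709]
tcp_rot: [-0.052, 0.999, 0.0, 0.002]
wrist_force: [-0.2, 0.4, -0.3]
opening: 0.0153
```

```bash
python3 - <<'E'
from go import *
st()
a=np.radians(6.2);F=np.array([.590,.181]);s=bot.observe();d=s['ee_pos'][:2]-F
print('tip local',d@[np.cos(a),np.sin(a)]+.084,d@[-np.sin(a),np.cos(a)])
grab('side','s6');crop('s6','s6a',200,130,290,200,8)
P=cloud('side',np.load('pics/s6.npy'));
E
```

```text
t 9.1167 p [0.4681 0.1659 0.0709] yaw 95.99 tilt z [ 0.003  0.001 -1.   ] f [-0.2  0.4 -0.3] open 0.0153
tip local -0.03886102357245315 -0.001847601793227087
```

View pics/s6a.png

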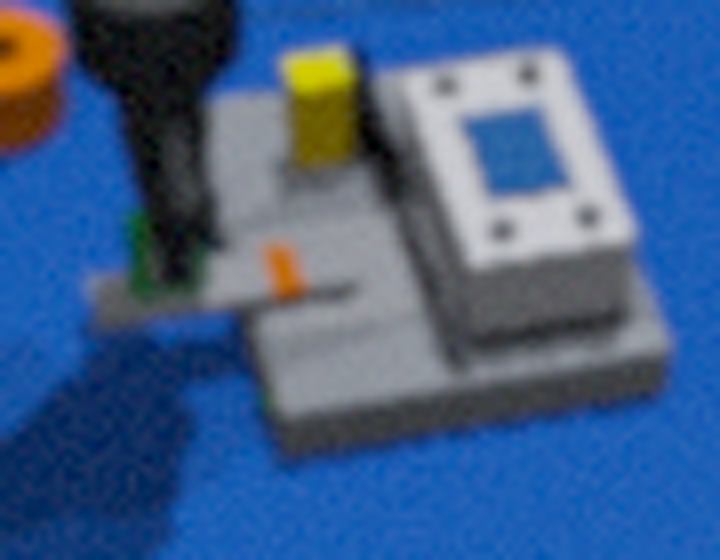

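```bash
python3 - <<'E'
from fit import *
S=lambda u,v:cp((200,130),8,u,v)
a=np.radians(6.2);F=np.array([.590,.181])
def loc(p): d=p[:2]-F; return (d@[np.cos(a),np.sin(a)]).round(4),(d@[-np.sin(a),np.cos(a)]).round(4)
for n,uv in [('band',(284,268)),('bandFarL',(265,246)),('bandFarR',(285,244)),('bandNearL',(280,292)),('bandNearR',(303,290)),('tip end near',(355,290))]:
    p=pix2w('side',*S(*uv),z=.0415);print(n,p.round(4),loc(p))
i=cv2.imread('pics/s6.png');h=cv2.cvtColor(i,cv2.COLOR_BGR2HSV)
m=(h[...,0]>3)&(h[...,0]<20)&(h[...,1]>130);m[:,:225]=0;m[:150]=0;m[180:]=0
v,u=np.nonzero(m);print(len(u),u.mean(),v.mean(),loc(pix2w('side',u.mean(),v.mean(),z=.041)))
E
```

```text
band [0.5219 0.1735 0.0415] (np.float64(-0.0685), np.float64(-0.0001))
bandFarL [0.5149 0.1892 0.0415] (np.float64(-0.0738), np.float64(0.0163))
bandFarR [0.5241 0.1893 0.0415] (np.float64(-0.0646), np.float64(0.0154))
bandNearL [0.5183 0.158  0.0415] (np.float64(-0.0737), np.float64(-0.0151))
bandNearR [0.5287 0.158  0.0415] (np.float64(-0.0634), np.float64(-0.0162))
tip end near [0.552  0.155  0.0415] (np.float64(-0.0406), np.float64(-0.0218))
18 235.22222222222223 163.72222222222223 (np.float64(-0.0686), np.float64(-0.0031))
```

>>> send_rows --series '[[[-0.006, 0.001, 0], [0, 0, 0], 0], [[-0.012, 0.001, 0], [0, 0, 0], 0], [[-0.018, 0.001, 0], [0, 0, 0], 0], [[-0.024, 0.001, 0], [0, 0, 0], 0], [[-0.03, 0.001, 0], [0, 0, 0], 0], [[-0.036, 0.001, 0], [0, 0, 0], 0], [[-0.04, 0.001, 0], [0, 0, 0], 0], [[-0.044, 0.001, 0], [0, 0, 0], 0], [[-0.048, 0.001, 0], [0, 0, 0], 0], [[-0.05, 0.001, 0], [0, 0, 0], 0], [[-0.05, 0.001, 0], [0, 0, 0], 0]]'

```text
t: 10.08
ee_pos: [0.5179, 0.1725, 0.0708]
tcp_rot: [-0.053, 0.999, 0.0, 0.002]
wrist_force: [1.1, -0.0, -4.4]
opening: 0.0152
```

```bash
python3 - <<'E'
from go import *
st()
a=np.radians(6.2);F=np.array([.590,.181]);s=bot.observe();d=s['ee_pos'][:2]-F
print('tip local',d@[np.cos(a),np.sin(a)]+.084,d@[-np.sin(a),np.cos(a)])
grab('side','s7');crop('s7','s7a',200,130,290,200,8)
E
```

```text
t 10.0833 p [0.5179 0.1725 0.0708] yaw 96.02 tilt z [ 0.004  0.001 -1.   ] f [ 1.1 -0.  -4.4] open 0.0152
tip local 0.01145730552217232 -0.0006281033985524186
```

View pics/s7a.png

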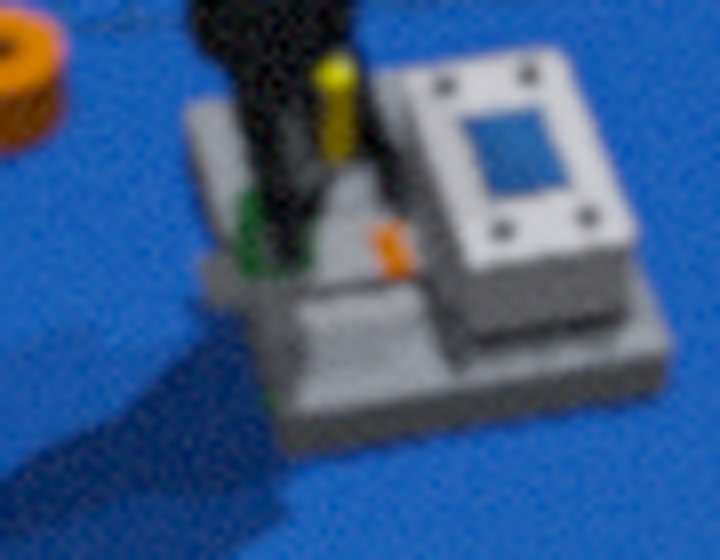

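The blade is entering the gap, and the downward force of 4 N suggests it rubs the bar's underside. I'll lower it 2 mm and finish the last 20 mm.

>>> send_rows --series '[[[0, 0, 0.001], [0, 0, 0], 0], [[0, 0, 0.002], [0, 0, 0], 0], [[-0.004, 0, 0.002], [0, 0, 0], 0], [[-0.008, 0, 0.002], [0, 0, 0], 0], [[-0.012, 0, 0.002], [0, 0, 0], 0], [[-0.016, 0, 0.002], [0, 0, 0], 0], [[-0.018, 0, 0.002], [0, 0, 0], 0], [[-0.02, 0, 0.002], [0, 0, 0], 0], [[-0.02, 0, 0.002], [0, 0, 0], 0]]'

```text
t: 10.88
ee_pos: [0.5379, 0.1747, 0.0691]
tcp_rot: [-0.052, 0.999, 0.0, 0.002]
wrist_force: [-1.4, -0.4, -1.2]
opening: 0.0151
```

```bash
python3 - <<'E'
from go import *
st()
a=np.radians(6.2);F=np.array([.590,.181]);s=bot.observe();d=s['ee_pos'][:2]-F
print('tip local',d@[np.cos(a),np.sin(a)]+.084,d@[-np.sin(a),np.cos(a)])
grab('side','s8');crop('s8','s8a',215,130,295,190,10)
E
```

```text
t 10.8833 p [0.5379 0.1747 0.0691] yaw 96.02 tilt z [ 0.004  0.001 -1.   ] f [-1.4 -0.4 -1.2] open 0.0151
tip local 0.031535545096736436 -0.0006527819666401609
```

View pics/s8a.png

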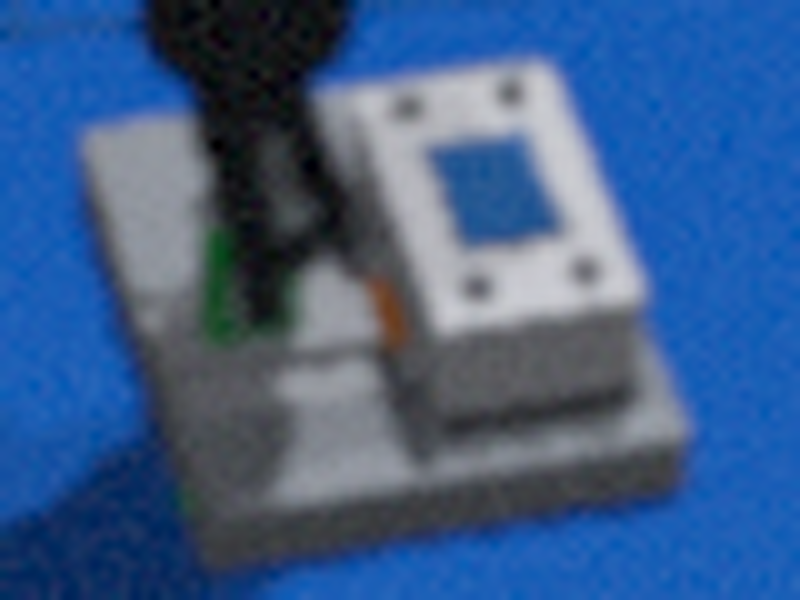

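```bash
python3 - <<'E'
from fit import *
S=lambda u,v:cp((215,130),10,u,v)
a=np.radians(6.1)
for F in ([.590,.181],[.5906,.1817]):
  for uv in [(366,280),(386,345),(376,310)]:
    d=pix2w('side',*S(*uv),z=.040)[:2]-F; print(uv,d@[np.cos(a),np.sin(a)],d@[-np.sin(a),np.cos(a)])
E
```

```text
(366, 280) -0.004407461553455214 0.016437335460311467
(386, 345) -0.005677640706249228 -0.019086599891337982
(376, 310) -0.004725064080810469 -0.000147205276981675
(366, 280) -0.005078449169870544 0.01580505734221996
(386, 345) -0.0063486283226645585 -0.019718878009429487
(376, 310) -0.0053960516972258 -0.0007794833950731797
```

Both estimates put the tip inside the window, 31.5 mm from the TCP and about 34.7 mm from the band's rear edge. I'll hold for just over 2 s.

>>> send_rows --series '[[[0, 0, 0], [0, 0, 0], 0], [[0, 0, 0], [0, 0, 0], 0], [[0, 0, 0], [0, 0, 0], 0], [[0, 0, 0], [0, 0, 0], 0], [[0, 0, 0], [0, 0, 0], 0], [[0, 0, 0], [0, 0, 0], 0], [[0, 0, 0], [0, 0, 0], 0], [[0, 0, 0], [0, 0, 0], 0], [[0, 0, 0], [0, 0, 0], 0], [[0, 0, 0], [0, 0, 0], 0], [[0, 0, 0], [0, 0, 0], 0], [[0, 0, 0], [0, 0, 0], 0]]'

```text
t: 11.93
ee_pos: [0.5374, 0.1747, 0.069]
tcp_rot: [-0.053, 0.999, 0.0, 0.002]
wrist_force: [0.2, 0.0, -0.6]
opening: 0.0152
```

>>> send_rows --series '[[[0, 0, 0], [0, 0, 0], 0], [[0, 0, 0], [0, 0, 0], 0], [[0, 0, 0], [0, 0, 0], 0], [[0, 0, 0], [0, 0, 0], 0], [[0, 0, 0], [0, 0, 0], 0], [[0, 0, 0], [0, 0, 0], 0], [[0, 0, 0], [0, 0, 0], 0], [[0, 0, 0], [0, 0, 0], 0], [[0, 0, 0], [0, 0, 0], 0], [[0, 0, 0], [0, 0, 0], 0], [[0, 0, 0], [0, 0, 0], 0], [[0, 0, 0], [0, 0, 0], 0]]'

```text
t: 12.93
ee_pos: [0.5374, 0.1747, 0.069]
tcp_rot: [-0.053, 0.999, 0.0, 0.002]
wrist_force: [-0.1, -0.0, -0.2]
opening: 0.0152
```

>>> send_rows --series '[[[0, 0, 0], [0, 0, 0], 0], [[0, 0, 0], [0, 0, 0], 0], [[0, 0, 0], [0, 0, 0], 0], [[0, 0, 0], [0, 0, 0], 0], [[0, 0, 0], [0, 0, 0], 0]]'

```text
t: 13.35
ee_pos: [0.5374, 0.1747, 0.069]
tcp_rot: [-0.053, 0.999, 0.0, 0.002]
wrist_force: [0.0, 0.6, -1.4]
opening: 0.0153
```

```bash
python3 - <<'E'
from go import *
st()
E
```

```text
t 13.35 p [0.5374 0.1747 0.069 ] yaw 96.03 tilt z [ 0.003  0.001 -1.   ] f [ 0.   0.6 -1.4] open 0.0153
```

>>> send_rows --series '[[[0.006, 0, 0], [0, 0, 0], 0], [[0.014, 0, 0], [0, 0, 0], 0], [[0.024, 0, 0], [0, 0, 0], 0], [[0.036, 0, 0], [0, 0, 0], 0], [[0.048, 0, 0], [0, 0, 0], 0], [[0.06, 0, 0], [0, 0, 0], 0], [[0.072, 0, 0], [0, 0, 0], 0], [[0.075, 0, 0], [0, 0, 0], 0], [[0.075, 0, -0.02], [0, 0, 0], 0], [[0.075, 0, -0.045], [0, 0, 0], 0], [[0.075, 0, -0.065], [0, 0, 0], 0], [[0.075, 0, -0.065], [0, 0, 0], 0]]'

```text
t: 14.35
ee_pos: [0.4646, 0.1677, 0.1373]
tcp_rot: [-0.053, 0.999, 0.002, 0.005]
wrist_force: [-0.5, 0.4, -1.1]
opening: 0.0154
```

```bash
python3 - <<'E'
from go import *
st();
# place: gauge centred in bay lengthwise; tray (.5188,-.2117,-15.5deg), bay y=+.049
a=np.radians(-15.5);c,s=np.cos(a),np.sin(a);T=np.array([.5188,-.2117])
w=lambda x,y:T+[c*x-s*y,s*x+c*y]
print('tcp at place',w(-.024,.049)); go(*w(-.024,.049),.1344,74.5)
d=np.array([.5084,-.1478])-T;print('orig grasp tcp local',d@[c,s],d@[-s,c])
E
```

```text
t 14.35 p [0.4646 0.1677 0.1373] yaw 96.02 tilt z [ 0.009  0.004 -1.   ] f [-0.5  0.4 -1.1] open 0.0154
tcp at place [ 0.50876755 -0.15806839]
shift [-0.0097 -0.3286  0.002 ] turn [ 0.27  0.52 21.52]
orig grasp tcp local -0.027098288944770368 0.058796706848817125
```

>>> send_rows --series '[[[-0.001, -0.027, 0], [0, 0, 1.8], 0], [[-0.002, -0.055, 0], [0, 0, 3.6], 0], [[-0.003, -0.082, 0], [0, 0, 5.4], 0], [[-0.004, -0.11, 0], [0, 0, 7.2], 0], [[-0.005, -0.137, 0], [0, 0, 9], 0], [[-0.006, -0.165, 0], [0, 0, 10.8], 0], [[-0.007, -0.192, 0], [0, 0, 12.6], 0], [[-0.008, -0.22, 0], [0, 0, 14.4], 0], [[-0.009, -0.247, 0], [0, 0, 16.2], 0], [[-0.009, -0.275, 0], [0, 0.2, 18], 0], [[-0.0097, -0.302, 0], [0.1, 0.2, 19.8], 0], [[-0.0097, -0.3286, 0], [0.2, 0.3, 21.5], 0]]'

```text
t: 15.35
ee_pos: [0.5063, -0.1603, 0.133]
tcp_rot: [0.135, 0.991, -0.001, -0.001]
wrist_force: [0.1, 0.1, -1.1]
opening: 0.0152
```

>>> send_rows --series '[[[0, 0, 0], [0, 0, 0], 0], [[0, 0, 0], [0, 0, 0], 0], [[0, 0, 0], [0, 0, 0], 0]]'

```text
t: 15.6
ee_pos: [0.5063, -0.1583, 0.133]
tcp_rot: [0.134, 0.991, -0.001, -0.001]
wrist_force: [-0.8, -0.4, -1.8]
opening: 0.0151
```

```bash
python3 - <<'E'
from go import *
st();go(.5088,-.158,.045,74.5)
grab('side','s9');crop('s9','s9a',190,150,300,300,5)
E
```

```text
t 15.6 p [ 0.5063 -0.1583  0.133 ] yaw 74.56 tilt z [-0.003 -0.001 -1.   ] f [-0.8 -0.4 -1.8] open 0.0151
shift [-0.0026  0.0011  0.0879] turn [-0.13 -0.15  0.06]
```

View pics/s9a.png

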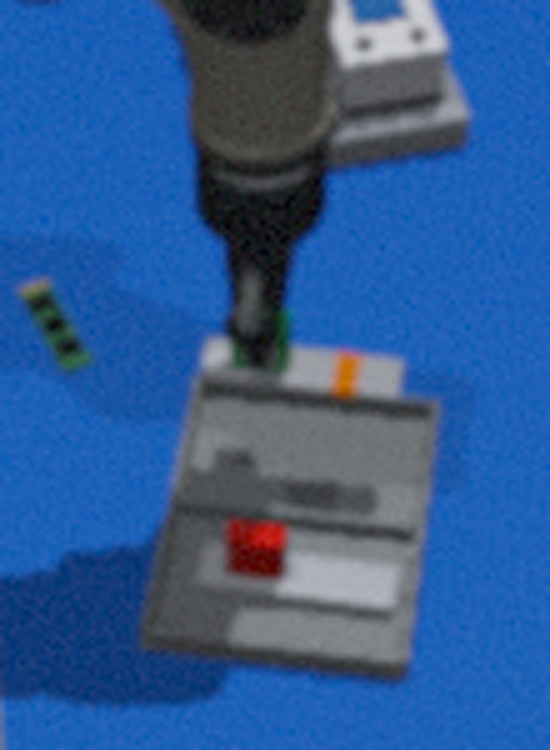

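>>> send_rows --series '[[[-0.0026, 0.001, 0.02], [0, -0.3, 0], 0], [[-0.0026, 0.001, 0.04], [0, -0.3, 0], 0], [[-0.0026, 0.001, 0.06], [0, -0.3, 0], 0], [[-0.0026, 0.001, 0.075], [0, -0.3, 0], 0], [[-0.0026, 0.001, 0.084], [0, -0.3, 0], 0], [[-0.0026, 0.001, 0.088], [0, -0.3, 0], 0], [[-0.0026, 0.001, 0.09], [0, -0.3, 0], 0], [[-0.0026, 0.001, 0.091], [0, -0.3, 0], 0], [[-0.0026, 0.001, 0.092], [0, -0.3, 0], 0], [[-0.0026, 0.001, 0.092], [0, -0.3, 0], 0]]'

```text
t: 16.48
ee_pos: [0.5099, -0.159, 0.0422]
tcp_rot: [0.135, 0.991, -0.001, 0.002]
wrist_force: [0.2, 0.7, -1.8]
opening: 0.0153
```

>>> send_rows --series '[[[0, 0, 0.0006], [0, 0, 0], 0], [[0, 0, 0.0012], [0, 0, 0], 0], [[0, 0, 0.0012], [0, 0, 0], 0]]'

```text
t: 16.73
ee_pos: [0.51, -0.1591, 0.0417]
tcp_rot: [0.135, 0.991, -0.001, 0.002]
wrist_force: [-1.3, 0.8, 9.5]
opening: 0.0155
```

Contact with the tray floor. I'll release to a partial opening and rise.

>>> send_rows --series '[[[0, 0, 0], [0, 0, 0], 0.2], [[0, 0, 0], [0, 0, 0], 0.4], [[0, 0, 0], [0, 0, 0], 0.55], [[0, 0, 0], [0, 0, 0], 0.55], [[0, 0, 0], [0, 0, 0], 0.55], [[0, 0, 0], [0, 0, 0], 0.55], [[0, 0, -0.015], [0, 0, 0], 0.55], [[0, 0, -0.04], [0, 0, 0], 0.55], [[0, 0, -0.08], [0, 0, 0], 0.55], [[0, 0, -0.12], [0, 0, 0], 0.55], [[0, 0, -0.12], [0, 0, 0], 0.55]]'

```text
t: 17.65
ee_pos: [0.5131, -0.1599, 0.1673]
tcp_rot: [0.135, 0.991, -0.002, 0.007]
wrist_force: [1.7, 0.1, -0.4]
opening: 0.0471
```

```bash
python3 - <<'E'
from go import *
st();go(.5502,.2555,.150,96.1)
grab('side','s10');crop('s10','s10a',190,150,300,300,5)
E
```

```text
t 17.65 p [ 0.5131 -0.1599  0.1673] yaw 74.49 tilt z [ 0.014 -0.005 -1.   ] f [ 1.7  0.1 -0.4] open 0.0471
shift [0.0756 0.4102 0.0156] turn [ -0.24   0.85 -21.61]
```

View pics/s10a.png

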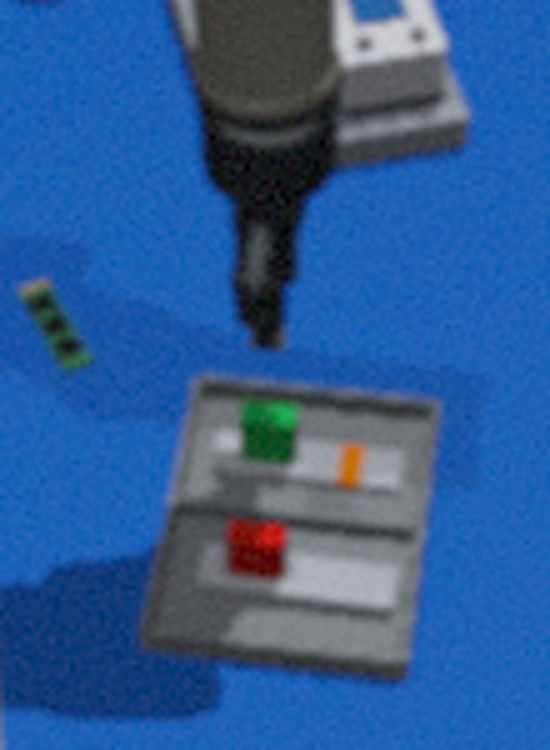

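The GO gauge lies flat in its bay, released. Back to the tab to shut the shutter.

>>> send_rows --series '[[[0.0063, 0.034, 0], [0, 0, -1.8], 0.7], [[0.0126, 0.068, 0], [0, 0, -3.6], 0.7], [[0.019, 0.103, 0], [0, 0, -5.4], 0.7], [[0.025, 0.137, 0], [0, 0, -7.2], 0.7], [[0.0315, 0.171, 0], [0, 0, -9], 0.7], [[0.038, 0.205, 0], [0, 0, -10.8], 0.7], [[0.044, 0.239, 0], [0, 0, -12.6], 0.7], [[0.05, 0.273, 0], [0, 0, -14.4], 0.7], [[0.057, 0.308, 0], [0, 0.2, -16.2], 0.7], [[0.063, 0.342, 0], [0, 0.4, -18], 0.7], [[0.069, 0.376, 0.005], [0, 0.6, -19.8], 0.7], [[0.0756, 0.41, 0.01], [0, 0.6, -21.6], 0.7]]' --force 25

```text
t: 18.7
ee_pos: [0.5452, 0.2582, 0.1481]
tcp_rot: [-0.054, 0.999, -0.001, -0.004]
wrist_force: [1.2, -0.6, 0.7]
opening: 0.0597
```

>>> send_rows --series '[[[0, 0, 0], [0, 0, 0], 0.7], [[0, 0, 0], [0, 0, 0], 0.7], [[0, 0, 0], [0, 0, 0], 0.7]]'

```text
t: 18.95
ee_pos: [0.545, 0.2559, 0.148]
tcp_rot: [-0.053, 0.999, -0.002, -0.005]
wrist_force: [-0.0, -0.7, 0.5]
opening: 0.0598
```

```bash
python3 - <<'E'
from go import *
st();go(.548,.2571,.070,96.1)
E
```

```text
t 18.95 p [0.545  0.2559 0.148 ] yaw 96.12 tilt z [-0.009 -0.004 -1.   ] f [-0.  -0.7  0.5] open 0.0598
shift [-0.0039  0.0012  0.078 ] turn [-0.18 -0.54  0.02]
```

>>> send_rows --series '[[[-0.004, 0.001, 0.02], [-0.2, -0.5, 0], 0.7], [[-0.004, 0.001, 0.045], [-0.2, -0.5, 0], 0.7], [[-0.004, 0.001, 0.065], [-0.2, -0.5, 0], 0.7], [[-0.004, 0.001, 0.077], [-0.2, -0.5, 0], 0.7], [[-0.004, 0.001, 0.077], [-0.2, -0.5, 0], 0.7], [[-0.004, 0.001, 0.077], [-0.2, -0.5, 0], 0.1], [[-0.004, 0.001, 0.077], [-0.2, -0.5, 0], 0.1], [[-0.004, 0.001, 0.077], [-0.2, -0.5, 0], 0.1], [[-0.004, 0.001, 0.077], [-0.2, -0.5, 0], 0.1], [[-0.004, 0.001, 0.077], [-0.2, -0.5, 0], 0.1], [[-0.004, 0.001, 0.077], [-0.2, -0.5, 0], 0.1]]'

```text
t: 19.87
ee_pos: [0.5499, 0.2573, 0.0736]
tcp_rot: [-0.053, 0.999, 0.001, 0.002]
wrist_force: [-0.5, -3.8, 6.3]
opening: 0.0236
```

```bash
python3 - <<'E'
from go import *
st();go(.5555,.1776,.072,96.1)
E
```

```text
t 19.8667 p [0.5499 0.2573 0.0736] yaw 96.1 tilt z [ 0.003  0.002 -1.   ] f [-0.5 -3.8  6.3] open 0.0236
shift [ 0.0029 -0.0799  0.0015] turn [0.08 0.19 0.  ]
```

>>> send_rows --series '[[[0, -0.008, 0], [0, 0, 0], 0.1], [[0, -0.016, 0], [0, 0, 0], 0.1], [[0, -0.024, 0], [0, 0, 0], 0.1], [[0, -0.032, 0], [0, 0, 0], 0.1], [[0, -0.04, 0], [0, 0, 0], 0.1], [[0, -0.048, 0], [0, 0, 0], 0.1], [[0, -0.056, 0], [0, 0, 0], 0.1], [[0, -0.063, 0], [0, 0, 0], 0.1], [[0, -0.07, 0], [0, 0, 0], 0.1], [[0, -0.075, 0], [0, 0, 0], 0.1], [[0, -0.079, 0], [0, 0, 0], 0.1], [[0, -0.079, 0], [0, 0, 0], 0.1]]'

```text
t: 20.87
ee_pos: [0.5585, 0.1789, 0.0736]
tcp_rot: [-0.053, 0.999, 0.001, 0.002]
wrist_force: [-2.1, -0.5, 8.8]
opening: 0.0237
```

>>> send_rows --series '[[[0, -0.0015, 0], [0, 0, 0], 0.1], [[0, -0.003, 0], [0, 0, 0], 0.1], [[0, -0.003, 0], [0, 0, 0], 0.1]]'

```text
t: 21.12
ee_pos: [0.5587, 0.1776, 0.0736]
tcp_rot: [-0.054, 0.999, 0.002, 0.002]
wrist_force: [-1.5, 2.1, 7.4]
opening: 0.0236
```

>>> send_rows --series '[[[0, -0.0015, 0], [0, 0, 0], 0.1], [[0, -0.003, 0], [0, 0, 0], 0.1], [[0, -0.003, 0], [0, 0, 0], 0.1]]'

```text
t: 21.37
ee_pos: [0.5587, 0.1775, 0.0736]
tcp_rot: [-0.055, 0.998, 0.003, 0.002]
wrist_force: [-1.5, 7.7, 6.7]
opening: 0.0237
```

At the stop; total travel 80.3 mm. Relax, open and rise.

>>> send_rows --series '[[[0, 0.004, 0], [0, 0, 0], 0.1], [[0, 0.004, 0], [0, 0, 0], 0.1], [[0, 0.004, 0], [0, 0, 0], 0.6], [[0, 0.004, 0], [0, 0, 0], 0.6], [[0, 0.004, 0], [0, 0, 0], 0.6], [[0, 0.004, 0], [0, 0, 0], 0.6], [[0, 0.004, -0.02], [0, 0, 0], 0.6], [[0, 0.004, -0.05], [0, 0, 0], 0.6], [[0, 0.004, -0.09], [0, 0, 0], 0.6], [[0, 0.004, -0.13], [0, 0, 0], 0.6]]'

```text
t: 22.2
ee_pos: [0.5565, 0.1766, 0.2024]
tcp_rot: [-0.053, 0.999, 0.0, -0.001]
wrist_force: [-0.2, 0.8, 0.3]
opening: 0.0516
```

>>> send_rows --series '[[[0.02, 0.04, 0], [0, 0, 0], 0.6], [[0.02, 0.08, 0], [0, 0, 0], 0.6], [[0.02, 0.12, 0], [0, 0, 0], 0.6], [[0.02, 0.16, 0], [0, 0, 0], 0.6], [[0.02, 0.2, 0], [0, 0, 0], 0.6], [[0.02, 0.23, 0], [0, 0, 0], 0.6], [[0.02, 0.23, 0], [0, 0, 0], 0.6], [[0.02, 0.23, 0], [0, 0, 0], 0.6], [[0.02, 0.23, 0], [0, 0, 0], 0.6]]'

```text
t: 22.95
ee_pos: [0.5131, 0.4026, 0.2018]
tcp_rot: [-0.053, 0.999, 0.0, 0.0]
wrist_force: [0.4, -1.0, -0.6]
opening: 0.0515
```

```bash
python3 - <<'E'
from go import *
st()
grab('top','t11');crop('t11','t11a',135,140,235,225,6);crop('t11','t11b',270,165,360,250,7);grab('side','s11')
E
```

```text
t 22.95 p [0.5131 0.4026 0.2018] yaw 96.1 tilt z [ 0.001  0.    -1.   ] f [ 0.4 -1.  -0.6] open 0.0515
```

View pics/t11a.png

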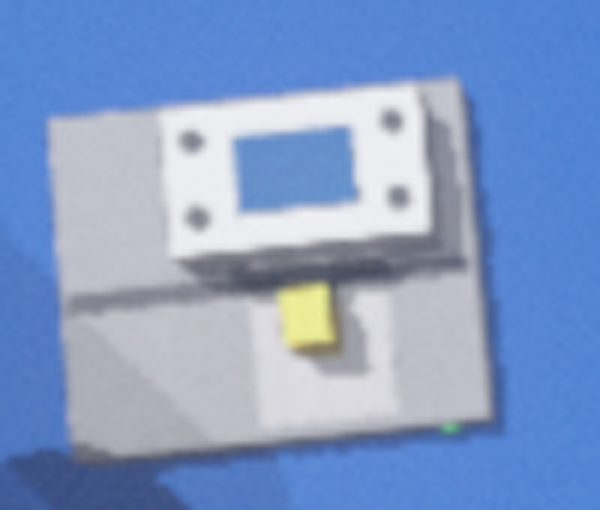

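View pics/t11b.png

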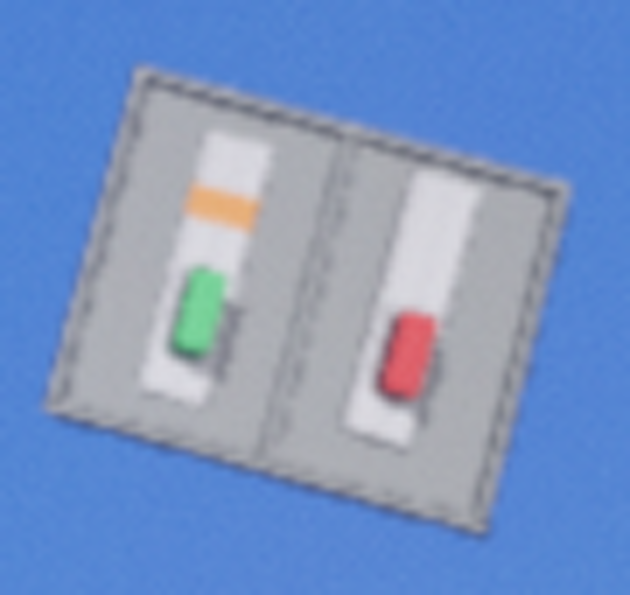

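View pics/s11.png

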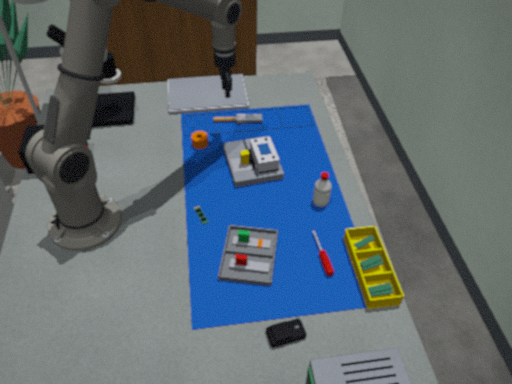

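```bash
python3 - <<'E'
from fit import *
p=pix2w('top',*cp((135,140),6,306,312),z=.086)
a=np.radians(6.1);d=p[:2]-[.590,.180];print('tab local',d@[np.cos(a),np.sin(a)],d@[-np.sin(a),np.cos(a)])
B=lambda u,v:cp((270,165),7,u,v)
x,_=fit([('top',B(207,130),(.06,.015,.011)),('top',B(272,147),(.06,-.015,.011)),('top',B(206,404),(-.06,-.015,.011)),('top',B(142,388),(-.06,.015,.011))],[.53,-.16,-.25,0])
a=x[2];A=np.radians(-15.5);d=x[:2]-[.5188,-.2117];print('gauge in tray',d@[np.cos(A),np.sin(A)],d@[-np.sin(A),np.cos(A)],np.degrees(a-A))
print(bot.hand_in())
E
```

```text
tab local -0.03451541161513519 0.0007032510456408567
gauge in tray 0.00195487688740419 0.04672243391318766 0.6834211629971478
the job is handed in; nothing more can be done
None
```

The gauge check is finished and the job is handed in, at about 23 s of the 69 s allowed. I have no verdict from the system, so the figures below are my own checks.

- **Shutter open:** I pinched the tab and slid it until it hit its stop. It started about 7 mm open rather than at zero.
- **GO gauge in the gap:** The blade went in straight, near the middle of the gap, and was held for about 2.5 s. The arm position put the tip 31.5 mm inside and the side camera about 34.7 mm. They differ by 3 mm, but both lie in the 25–40 mm window. On entry the force sensor read about 4 N, probably the blade rubbing the bar's underside, so I lowered it 2 mm and it cleared.
- **GO gauge back in its bay:** I set it on the tray floor and released it while the shutter was still open. The last picture puts it 2 mm from the bay's middle lengthwise and within 1° of its direction.
- **Shutter shut:** I slid it back to its stop, 80 mm of travel, and the picture puts it within about 1 mm of shut.

In the last pictures the NO-GO gauge and the other objects look unmoved, though I judged that by eye. The arm stands clear of everything.

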